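Set up the solder reel stand

ROBOT

A 7-joint arm with a two-finger parallel gripper is mounted at the origin on the work surface. World frame = base frame: x ahead of the robot, y to its left, z up, the work surface at z = 0. Lengths are in m, angles in degrees, forces in N, time in s.
With the tool pointing down it reaches from about 0.425 to 0.875 m from the base axis. Payload 4.7 kg.
Tool frame: the origin (TCP) lies midway between the tips of the shut fingers; the grasp point (between the pads) lies 19 mm behind it; z points along the fingers, y is the direction in which the jaws open and shut (so a half turn about z gives the same grasp; the last joint's range is limited). The gripper opens to 87 mm and grips with 3 to 60 N. Pads are 19 mm wide; open, the fingers measure 117 mm over their backs; the gripper's body (75 mm by 190 mm) begins 51 mm behind the grasp point.
Start: joints at [66.813, 18.392, -4.016, 83.108, 1.295, 78.541, -3.26], TCP at [0.264, -0.594, 0.223] pointing down, gripper open.
Joint ranges: [-163.93, 163.93], [-17.29, 119.83], [-79.2, 71.16], [3.27, 140.29], [-89.18, 269.18], [5.43, 117.66], [-154.24, 154.24]. Speed limits (degrees/s): [147.25, 147.25, 180, 180, 180, 180, 180].

INTERFACE

Orientations are given as [roll, pitch, yaw] about the fixed x, y, z axes, in that order (R = Rz(yaw) Ry(pitch) Rx(roll)).
In Python, from cell import env gives the robot as it stands.
- The arm moves only by the tool apply_moves, never from a script. Its argument "targets" is a list of rows, each a list of 2 entries, a list of its own where there are three numbers: the shift along the world's x, y, z in mm, then the turn, a rotation vector about the world's x, y, z in rad. A call has 1 to 8 rows; each row is the pose to reach, as a shift and turn from the pose commanded when the call began; what a row does not reach only later rows make up. A row lasts 1/10 s, in which the tool goes at most 50 mm and 8.59 degrees, less where a joint would pass 70% of its speed; a pose out of reach is approached as far as the arm can. A call with a gripper value outside its range is refused whole. "hand" is the finger opening in mm, from 0 to 87, set as the call begins (left out, the last holds). The fingers move at their own pace and stop on an object; "squeeze" is the grip in N (left out, the last holds). Time passes only in rows, so rows that repeat a pose let the fingers close. It gives the time, the measured TCP pose, the force and the opening at its end, in the units of the state.
- env.get_obs(): the state, without advancing time (a new reading comes with each control period).
- env.read_camera(name): name is "scene" or "top" or "wrist"; returns a dict with "image" (400x640x3 uint8, red, green, blue), "camera_matrix" (3x3 intrinsics, pixels), "k1" (the pictures are not rectified: a ray, as slopes to the right and down, at radius r is drawn at 1 + k1 r^2 times it, then the intrinsics apply), "camera_from_world" (4x4, takes a point from world to camera coordinates); the wrist camera has in their place "mount" (4x4, takes a point from camera to tool coordinates, whose origin is the TCP and whose axes are the flange's). Camera axes: x right, y down, z forward; pixel columns grow to the right and rows downward; lengths in m; the calibration is good to about 2 mm. A picture is of the moment at which its call begins: read the wrist's pose just before it. There is no depth.
- env.sign_off(): hands the job in, once; it reports no verdict.
Trained networks look in a picture, given as the dict that the camera call returned (one of the last four; its "shot" number tells which), for a name from the list of things; names that differ only in an ending like _2 or _b are one class to them, and where a whole thing is asked for, a point or a joint stands for the part that bears it (a point fixed in the world has none). Each returns a list of dicts, best first, with "conf" (0 to 1); they miss things now and then, are a little off and sometimes report something else, mostly with a low value. They report only what shows in the picture. A call takes as long as a camera call. They do not tell look-alikes from the thing itself.
- env.regions_of(picture, target): "region" (400x640 bool, what is visible of it) and "rect" ([left, top, right, bottom] in pixels, round what is visible of it).
The state is a dict: "time_s": time; "qpos": joint angles; "joint_velocities": joint speeds; "effort": joint torques, N m; "tool_pos": TCP position; "tool_rot": TCP orientation; "force": force on the tool from outside, world axes, zero at the start; "wrist_torque": the same for the moment, N m; "grip_width": finger opening in m.
Only numpy, scipy, OpenCV 4.12 (cv2) and the standard library are available. Lean on these libraries where they do the work, as an engineer would, in place of code of your own. Each camera call takes 0.05 s, during which the arm holds its last target. There are 200 camera calls.

TASK

Fit the steel post into the hole in the reel stand's grey base and press it straight in until it is fully home, then lower the reel with the green flanges over the post, without letting it drop, until it lies flat on the base, and let go. Leave the grey reel, the spray can and the screwdriver where they are.

Things in the scene. Friction and masses are not known exactly. Their poses are not given: they have to be found in the camera images.
- base: Reel stand base: a grey painted square steel block 110 x 110 x 45 mm on a black rubber pad (pad 122 x 122 x 6 mm, flush with the bench), bolted to the bench so that it cannot move. It stands level. Origin: centre of its underside, on the bench; z up, x and y along its sides. Its top face is 45 mm above the bench, flat except for four bolt heads 1.4 mm high, 42 mm from the centre in both x and y.
- base_hole (a point): Centre of the mouth of the one blind hole, in the middle of the base's top face, 45 mm above the bench. The hole is round, vertical, 19.5 mm in diameter with a sharp, unchamfered edge. It is 30 mm deep to its final stop; a stiff brass plug fills it from below (see plug).
- plug (a joint): The friction-held brass plug in the hole. 0: its top is 10 mm below the mouth; 0.020 (m, 20 mm further down): it is on its stop, 30 mm below the mouth. It starts between 0 and 0.004, needs about 7 N of downward push to move (more, some 25 N per m/s, when pushed faster), and stays where it is left: the post's weight alone does not move it, so the post must be pressed, about 16 to 20 mm.
- post: Plain bright steel post, a cylinder 18 mm in diameter and 95 mm long, with square unchamfered ends, both alike, about 0.18 kg. It starts standing upright and loose on the bench. Origin: centre of its lower end; z along its axis, up. Fully home in the base its lower end is 30 mm below the base's top face and 65 mm stand out.
- post_center (a point): The middle of the post: on its axis, 47.5 mm from either end.
- green_reel: Solder reel with green flanges and silvery winding, 56 mm in diameter and 50 mm tall, with a 24 mm bore right through along its axis, about 0.3 kg. It starts standing on a flange on the bench, bore upright, and may be gripped across its diameter. Origin: centre of its underside; z along the bore, up. Both ends are alike.
- green_reel_center (a point): The middle of the green reel: on the bore's axis, 25 mm from either end.
- grey_reel: A like reel (56 mm in diameter, 50 mm tall) with grey flanges, standing on the bench; not wanted, to be left alone. Which of the two reels is nearer the robot varies. Origin: centre of its underside.
- spray_can: Blue and red spray can, 53 mm in diameter, 163 mm tall, standing on the bench; to be left alone. Origin: centre of its underside.
- screwdriver: Screwdriver with a red handle, 190 mm long, lying on the bench; to be left alone. Its own x axis runs along it, tip towards +x; origin near its middle, at bench height.
Things that resemble listed ones, but are neither listed nor needed, are in the scene too. What is meant by the base is not brown or red, and is the larger of those in its own colour.

How it is judged (in metres and radians):
On the way:
1. the post is pressed fully home in the base's hole (z of post_center in the frame of base_hole below 0.0205 m and horizontal distance between post_center and base_hole below 0.004 m and angle between the z axis of post and the z axis of base, either way round below 0.05 rad), for 0.2 s.
At the end, for the whole second after the job is handed in: The post stands in the hole, its lower end at least 27 mm below the top face, within 4 mm and 0.05 rad of the hole's axis; the green reel is around it, its underside within 3 mm of the top face, within 8 mm of the axis, tilted under 0.06 rad; both released and at rest (all of step 1 and z of green_reel_center in the frame of base_hole between 0.022 and 0.028 m and horizontal distance between green_reel_center and base_hole below 0.008 m and angle between the z axis of green_reel and the z axis of base, either way round below 0.06 rad and linear speed of each of green_reel, post below 0.02 m/s); the robot touches nothing.
It fails at once if the green reel was let drop down the post (faster than 0.6 m/s while around it) (linear speed of green_reel above 0.6 m/s and horizontal distance between green_reel_center and post_center below 0.01 m and z of green_reel_center in the frame of base_hole below 0.09 m and horizontal distance between post_center and base_hole below 0.01 m).
It fails at once if the grey reel was moved over 25 mm or tipped (distance of grey_reel from where it was at the start of the episode above 0.025 m or angle between grey_reel's own z axis and vertical above 0.5 rad).
It fails at once if the spray can was moved over 25 mm or tipped (distance of spray_can from where it was at the start of the episode above 0.025 m or angle between spray_can's own z axis and vertical above 0.5 rad).
It fails at once if the screwdriver was moved over 30 mm (distance of screwdriver from where it was at the start of the episode above 0.03 m).
It also fails if it takes over 64 s, if anything falls off the work surface, if the arm or the gripper's body presses on something with over 40 N, if the wrist force passes 120 N, or if a joint passes its speed limit or range.

## Working session

There is one attempt and no reset: what is moved stays moved. The work goes in short steps, Python scripts to look and compute and a tool call to move; the robot and the scene stay as the last step left them, time stands still between calls to the robot, and variables do not carry over. Pictures are saved under pics/ and viewed, about 8 in all and at most 12, crops included, and the job is handed in when it is done.

Besides the shell and the picture viewer there is one more tool, called in YAML: its name, and indented under it one key for each argument. apply_moves: Moves the arm, as the interface text tells. Its arguments: {"type":"object","properties":{"targets":{"type":"array","items":{"type":"array"}},"hand":{"type":"number"},"squeeze":{"type":"number"}},"required":["targets"]}

```bash
mkdir -p pics; cat > h.py <<'E'
import numpy as np, cv2
from cell import env
from scipy.spatial.transform import Rotation as R
def shot(n):
    o=env.get_obs(); p=env.read_camera(n)
    if 'mount' in p:
        T=np.eye(4); T[:3,:3]=tr(o['tool_rot']); T[:3,3]=o['tool_pos']
        p['cfw']=np.linalg.inv(T@np.array(p['mount']))
    else: p['cfw']=np.array(p['camera_from_world'])
    return p
def tr(r):
    r=np.array(r,float)
    return r if r.shape==(3,3) else R.from_euler('xyz',r,degrees=True).as_matrix()
def save(p,name,crop=None,s=1):
    im=p['image'][:,:,::-1]
    if crop: im=im[crop[1]:crop[3],crop[0]:crop[2]]
    cv2.imwrite('pics/'+name,cv2.resize(im,None,fx=s,fy=s,interpolation=cv2.INTER_CUBIC))
def proj(p,P):
    P=np.atleast_2d(P); c=P@p['cfw'][:3,:3].T+p['cfw'][:3,3]
    s=c[:,:2]/c[:,2:]; r2=(s**2).sum(1,keepdims=True); s=s*(1+p['k1']*r2)
    K=np.array(p['camera_matrix']); return s@K[:2,:2].T+K[:2,2]
def ray(p,uv,z):
    K=np.array(p['camera_matrix']); d=(np.array(uv,float)-K[:2,2])/np.array([K[0,0],K[1,1]])
    s=d.copy()
    for _ in range(20): s=d/(1+p['k1']*(s@s))
    Rm=p['cfw'][:3,:3]; o=-Rm.T@p['cfw'][:3,3]; v=Rm.T@np.array([s[0],s[1],1])
    return o+v*(z-o[2])/v[2]
E
python3 - <<'E'
from h import *
o=env.get_obs(); print({k:np.round(v,4).tolist() for k,v in o.items()})
for c in ['scene','top']:
    p=shot(c); save(p,c+'1.png')
    print(c,np.round(np.linalg.inv(p['cfw'])[:3],3).tolist(),p['k1'],p['shot'])
    for t in ['base','post','green_reel','grey_reel','spray_can','screwdriver']:
        for r in env.regions_of(p,t):
            print(c,t,round(r['conf'],2),np.round(r['rect']).tolist(),np.round(ray(p,[(r['rect'][0]+r['rect'][2])/2,(r['rect'][1]+r['rect'][3])/2],0.03),3))
E
```

```text
{'time_s': 0.0, 'qpos': [66.8124, 18.4406, -4.0158, 83.1756, 1.2964, 78.5394, -3.2604], 'joint_velocities': [0.122, 0.0226, -0.0491, 0.0004, 0.0352, -0.0738, 0.0182], 'effort': [0.0003, -49.1286, -0.4042, -31.253, -0.0641, 0.0435, 0.0002], 'tool_pos': [0.2641, -0.5933, 0.2214], 'tool_rot': [-179.8897, 0.007, 23.9976], 'force': [-0.9334, -0.064, 0.2443], 'wrist_torque': [-0.0044, 0.0228, -0.0992], 'grip_width': 0.0872}
scene [[-0.629, 0.641, -0.44, 0.886], [0.777, 0.526, -0.345, 0.263], [0.011, -0.559, -0.829, 0.648]] -0.011357409707351204 1
scene base 0.87 [355.0, 201.0, 437.0, 291.0] [0.553 0.182 0.03 ]
scene base 0.75 [385.0, 132.0, 437.0, 182.0] [0.345 0.089 0.03 ]
scene base 0.69 [254.0, 202.0, 317.0, 260.0] [ 0.661 -0.     0.03 ]
scene base 0.63 [304.0, 142.0, 380.0, 214.0] [0.49  0.007 0.03 ]
scene post 0.61 [476.0, 234.0, 506.0, 267.0] [0.447 0.327 0.03 ]
scene post 0.28 [257.0, 102.0, 282.0, 129.0] [ 0.451 -0.244  0.03 ]
scene green_reel 0.6 [194.0, 136.0, 227.0, 168.0] [ 0.62  -0.265  0.03 ]
scene green_reel 0.59 [300.0, 142.0, 377.0, 212.0] [ 0.492 -0.001  0.03 ]
scene gree
[... 595 characters left out ...]
015  0.03 ]
top base 0.73 [307.0, 219.0, 357.0, 273.0] [ 0.474 -0.01   0.03 ]
top base 0.66 [220.0, 200.0, 283.0, 260.0] [0.533 0.172 0.03 ]
top post 0.53 [175.0, 261.0, 196.0, 273.0] [0.465 0.328 0.03 ]
top green_reel 0.82 [420.0, 156.0, 450.0, 187.0] [ 0.624 -0.276  0.03 ]
top green_reel 0.43 [301.0, 220.0, 356.0, 273.0] [ 0.475 -0.002  0.03 ]
top grey_reel 0.95 [424.0, 233.0, 454.0, 256.0] [ 0.45  -0.256  0.03 ]
top grey_reel 0.58 [304.0, 220.0, 356.0, 272.0] [ 0.475 -0.006  0.03 ]
top spray_can 0.77 [226.0, 127.0, 259.0, 165.0] [0.739 0.178 0.03 ]
top spray_can 0.53 [297.0, 98.0, 372.0, 127.0] [ 0.8   -0.056  0.03 ]
top screwdriver 0.71 [299.0, 101.0, 370.0, 125.0] [ 0.799 -0.055  0.03 ]
```

View pics/scene1.png

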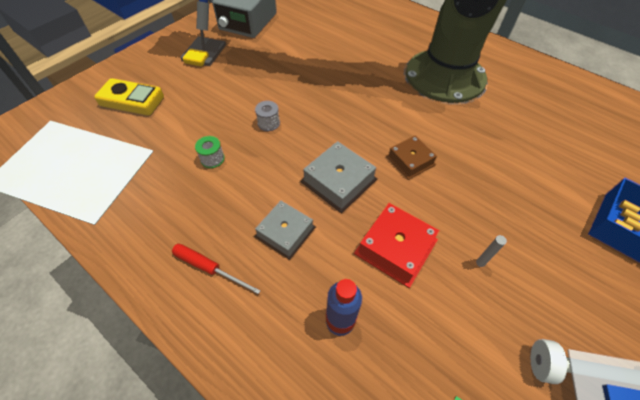

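View pics/top1.png

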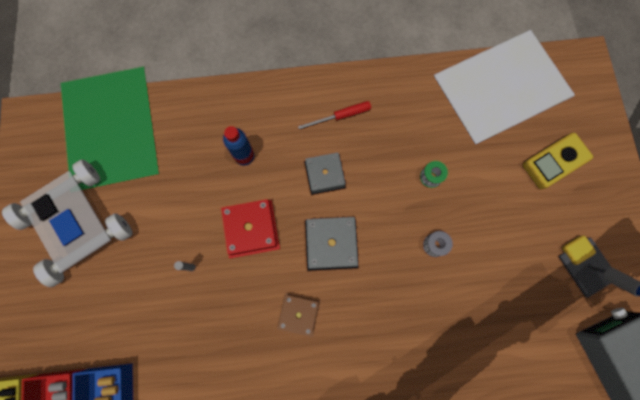

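The larger grey block, the base, is at top (332,243) and scene (340,172). The green reel is at top (435,173) and the post at top (180,266). The smaller grey block at top (325,172) and the red and brown ones are decoys. First I raise the arm, then move towards the reel and base.

apply_moves:
  targets:
    - [[0,0,50],[0,0,0.14]]
    - [[20,20,90],[0,0,0.28]]
    - [[50,50,90],[0,0,0.42]]
    - [[85,85,90],[0,0,0.56]]
    - [[120,120,90],[0,0,0.7]]
    - [[155,155,90],[0,0,0.85]]
    - [[190,190,90],[0,0,0.87]]
    - [[225,225,90],[0,0,0.87]]
  hand: 87

```text
time_s: 1.5
tool_pos: [0.4904, -0.3674, 0.313]
tool_rot: [180.0, 0.0, 73.9]
force: [0.6, -0.7, 0.9]
grip_width: 0.087
```

apply_moves:
  targets:
    - [[35,35,0],[0,0,0]]
    - [[55,70,0],[0,0,0]]
    - [[55,105,0],[0,0,0]]
    - [[55,155,0],[0,0,0]]
    - [[55,200,0],[0,0,0]]
    - [[55,240,0],[0,0,0]]
    - [[55,240,0],[0,0,0]]
    - [[55,240,0],[0,0,0]]

```text
time_s: 2.3
tool_pos: [0.5444, -0.1279, 0.3131]
tool_rot: [179.9, 0.1, 74.0]
force: [-0.1, -1.7, 1.0]
grip_width: 0.087
```

```bash
python3 - <<'E'
from h import *
o=env.get_obs(); print({k:np.round(o[k],4).tolist() for k in ['time_s','qpos','tool_pos','tool_rot','force']})
p=shot('wrist'); save(p,'w1.png'); print(np.round(p['mount'],3).tolist(),p['camera_matrix'])
for t in ['base','green_reel','grey_reel']:
    for r in env.regions_of(p,t):
        print(t,round(r['conf'],2),np.round(r['rect']).tolist(),np.round(ray(p,[(r['rect'][0]+r['rect'][2])/2,(r['rect'][1]+r['rect'][3])/2],0.045),3))
E
```

```text
{'time_s': 2.3, 'qpos': [36.5052, 7.253, -28.7492, 87.1219, 3.5481, 86.4655, -8.2769], 'tool_pos': [0.5444, -0.1279, 0.3131], 'tool_rot': [179.9396, 0.0521, 73.9892], 'force': [-0.0731, -1.6999, 0.9984]}
[[-0.0, -0.954, -0.299, 0.084], [1.0, 0.0, -0.0, 0.0], [0.0, -0.299, 0.954, -0.161], [0.0, 0.0, 0.0, 1.0]] [[320.87351732   0.         324.16104681]
 [  0.         320.87351732 202.27854604]
 [  0.           0.           1.        ]]
base 0.96 [336.0, 14.0, 419.0, 102.0] [ 0.646 -0.014  0.045]
base 0.84 [199.0, 33.0, 313.0, 145.0] [ 0.489 -0.007  0.045]
base 0.56 [90.0, 28.0, 165.0, 91.0] [0.344 0.074 0.045]
green_reel 0.65 [377.0, 218.0, 415.0, 263.0] [ 0.616 -0.262  0.045]
grey_reel 0.85 [267.0, 234.0, 307.0, 278.0] [ 0.455 -0.241  0.045]
grey_reel 0.66 [463.0, 0.0, 520.0, 124.0] [ 0.785 -0.057  0.045]
```

apply_moves:
  targets:
    - [[-20,40,-40],[0,0,0]]
    - [[-40,80,-80],[0,0,0]]
    - [[-57,115,-115],[0,0,0]]
    - [[-57,115,-115],[0,0,0]]
    - [[-57,115,-115],[0,0,0]]

```text
time_s: 3.0
tool_pos: [0.4849, -0.0124, 0.1954]
tool_rot: [-179.7, 0.0, 74.0]
force: [0.8, -0.1, -1.1]
grip_width: 0.0868
```

```bash
python3 - <<'E'
from h import *
o=env.get_obs(); print({k:np.round(o[k],4).tolist() for k in ['time_s','qpos','tool_pos','tool_rot','force']})
p=shot('wrist'); print(proj(p,[[0.487,-0.013,0.045],[*o['tool_pos']]]))
r=env.regions_of(p,'base')[0]; print(r['conf'],r['rect'])
c=proj(p,[0.487,-0.01,0.045])[0].astype(int)
save(p,'w2.png',(c[0]-100,c[1]-75,c[0]+100,c[1]+75),4); print(c)
import pickle; pickle.dump(p,open('p2.pkl','wb'))
E
```

```text
{'time_s': 3.0, 'qpos': [32.1916, 0.7394, -33.7996, 106.7496, 0.3921, 72.8983, -17.7385], 'tool_pos': [0.4849, -0.0124, 0.1954], 'tool_rot': [-179.7393, 0.0445, 73.9846], 'force': [0.7757, -0.12, -1.0849]}
[[326.86898878 189.65898965]
 [323.76762286 260.14775934]]
0.73 [113.8, 94.1, 204.1, 173.5]
[326 186]
```

View pics/w2.png

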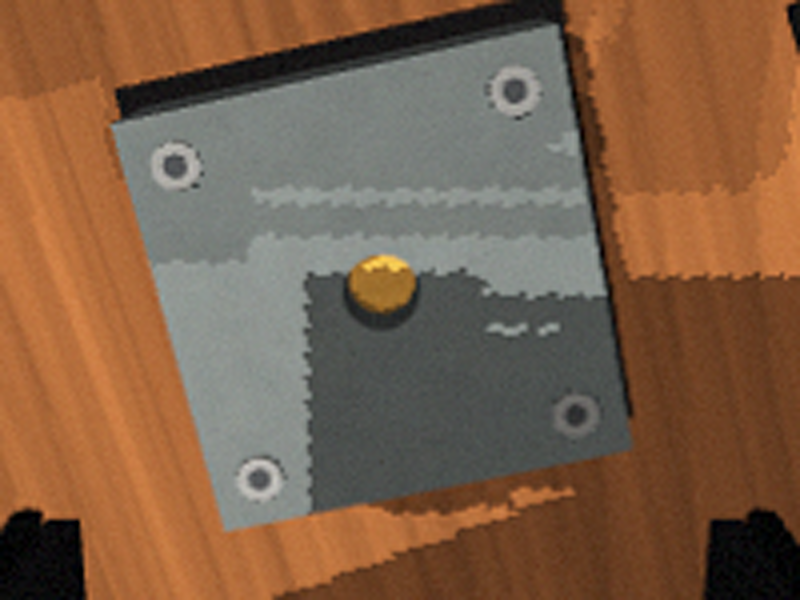

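The picture shows the large grey base. Its hole mouth is at crop (382,291), with the brass plug inside, and the bolts are at (515,91), (176,166), (260,479) and (576,415).

```bash
python3 - <<'E'
from h import *
import pickle; p=pickle.load(open('p2.pkl','rb'))
f=lambda x,y:((x+.5)/4-.5+226,(y+.5)/4-.5+111)
B=np.array([ray(p,f(*b),0.0464) for b in [(515,91),(176,166),(260,479),(576,415)]])
print(B.round(4),B.mean(0).round(4),[np.linalg.norm(B[i]-B[i-1]).round(4) for i in range(4)])
print('hole',ray(p,f(382.5,291),0.045).round(4))
print(np.linalg.inv(p['cfw'])[:3,3])
E
```

```text
[[ 0.5274  0.0335  0.0464]
 [ 0.4441  0.0389  0.0464]
 [ 0.4387 -0.0446  0.0464]
 [ 0.5221 -0.0499  0.0464]] [ 0.4831 -0.0055  0.0464] [np.float64(0.0836), np.float64(0.0835), np.float64(0.0836), np.float64(0.0836)]
hole [ 0.4834 -0.0052  0.045 ]
[0.50923878 0.0686848  0.35657481]
```

apply_moves:
  targets:
    - [[-4,40,20],[0,0,0]]
    - [[-8,85,40],[0,0,0]]
    - [[-12,130,50],[0,0,0]]
    - [[-16,175,50],[0,0,0]]
    - [[-20,220,50],[0,0,0]]
    - [[-25,260,50],[0,0,0]]
    - [[-30,280,50],[0,0,0]]
    - [[-30,280,50],[0,0,0]]

```text
time_s: 3.9
tool_pos: [0.458, 0.269, 0.2492]
tool_rot: [180.0, -0.2, 74.0]
force: [0.8, 0.2, -0.6]
grip_width: 0.0869
```

```bash
python3 - <<'E'
from h import *
env.read_camera('top')
o=env.get_obs(); print({k:np.round(o[k],4).tolist() for k in ['time_s','qpos','tool_pos','tool_rot','force']})
p=shot('wrist'); save(p,'w3.png')
for r in env.regions_of(p,'post'): print(r['conf'],r['rect'],r['region'].sum())
import pickle; pickle.dump(p,open('p3.pkl','wb'))
E
```

```text
{'time_s': 3.95, 'qpos': [13.8342, 6.6527, -49.9807, 96.5077, 5.1682, 79.1267, -53.0604], 'tool_pos': [0.4588, 0.2664, 0.2488], 'tool_rot': [179.9385, -0.1031, 73.8622], 'force': [0.8514, -0.5465, -0.0525]}
0.86 [305.1, 115.3, 320.4, 139.4] 340
0.4 [343.3, 315.2, 432.1, 346.0] 2392
```

View pics/w3.png

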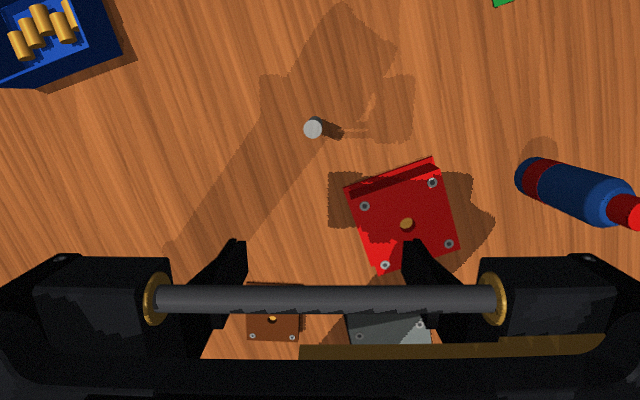

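```bash
python3 - <<'E'
from h import *
import pickle; p=pickle.load(open('p3.pkl','rb'))
g=cv2.cvtColor(p['image'],cv2.COLOR_RGB2HSV)[110:150,295:335]
m=((g[:,:,1]<40)&(g[:,:,2]>120)).astype(np.uint8)
n,l,s,c=cv2.connectedComponentsWithStats(m); i=1+np.argmax(s[1:,4]); print(s[i],c[i])
uv=c[i]+[295,110]; print(ray(p,uv,0.095).round(4), ray(p,(313,128),.095).round(4))
E
```

```text
[  9  10  18  18 265] [17.3245283  18.56603774]
[0.465  0.3275 0.095 ] [0.4657 0.3278 0.095 ]
```

apply_moves:
  targets:
    - [[4,30,-30],[0,0,0]]
    - [[8,61.5,-60],[0,0,0]]
    - [[8,61.5,-90],[0,0,0]]
    - [[8,61.5,-130],[0,0,0]]
    - [[8,61.5,-170],[0,0,0]]
    - [[8,61.5,-195],[0,0,0]]
    - [[8,61.5,-201],[0,0,0]]
    - [[8,61.5,-201],[0,0,0]]

```text
time_s: 4.85
tool_pos: [0.4663, 0.3259, 0.0462]
tool_rot: [-180.0, 0.1, 73.7]
force: [0.6, 0.1, 0.1]
grip_width: 0.0871
```

apply_moves:
  targets:
    - [[0,0,0],[0,0,0]]
    - [[0,0,0],[0,0,0]]
    - [[0,0,0],[0,0,0]]
    - [[0,0,0],[0,0,0]]
    - [[0,0,0],[0,0,0]]
    - [[0,0,0],[0,0,0]]
    - [[0,0,0],[0,0,0]]
    - [[0,0,0],[0,0,0]]
  hand: 10
  squeeze: 50

```text
time_s: 5.65
tool_pos: [0.4652, 0.3277, 0.0465]
tool_rot: [-180.0, 0.0, 73.8]
force: [0.4, -0.2, -1.0]
grip_width: 0.031
```

apply_moves:
  targets:
    - [[0,0,0],[0,0,0]]
    - [[0,0,0],[0,0,0]]
    - [[0,0,0],[0,0,0]]
    - [[0,0,0],[0,0,0]]
    - [[0,0,20],[0,0,0]]
    - [[0,0,50],[0,0,0]]
    - [[0,0,70],[0,0,0]]
    - [[0,0,70],[0,0,0]]

```text
time_s: 6.45
tool_pos: [0.4667, 0.329, 0.1191]
tool_rot: [179.8, -0.2, 73.8]
force: [0.4, -0.3, -2.2]
grip_width: 0.0168
```

apply_moves:
  targets:
    - [[2,-40,5],[0,0,0]]
    - [[5,-85,10],[0,0,0]]
    - [[7,-130,10],[0,0,0]]
    - [[9,-175,10],[0,0,0]]
    - [[12,-220,10],[0,0,0]]
    - [[14,-265,10],[0,0,0]]
    - [[16,-310,10],[0,0,0]]
    - [[18,-333,10],[0,0,0]]

```text
time_s: 7.25
tool_pos: [0.4819, -0.0105, 0.125]
tool_rot: [-179.9, 0.2, 73.5]
force: [0.1, -0.3, -2.0]
grip_width: 0.0171
```

apply_moves:
  targets:
    - [[0,0,0],[0,0,0]]
    - [[0,0,0],[0,0,0]]
    - [[0,0,0],[0,0,0]]

```text
time_s: 7.55
tool_pos: [0.4827, -0.0039, 0.1258]
tool_rot: [-179.9, -0.0, 74.0]
force: [-0.0, 0.4, -1.7]
grip_width: 0.017
```

```bash
python3 - <<'E'
from h import *
o=env.get_obs(); print({k:np.round(o[k],4).tolist() for k in ['time_s','qpos','tool_pos','tool_rot','force','grip_width']})
p=shot('wrist')
c=proj(p,[0.483,-0.005,0.045])[0].astype(int)
save(p,'w4.png',(c[0]-100,c[1]-75,c[0]+100,c[1]+75),4); print(c, proj(p,[*o['tool_pos']]))
import pickle; pickle.dump(p,open('p4.pkl','wb'))
E
```

```text
{'time_s': 7.55, 'qpos': [37.0086, 4.6879, -40.8691, 111.9595, 3.3425, 64.5945, -21.2478], 'tool_pos': [0.4827, -0.0039, 0.1258], 'tool_rot': [-179.9235, -0.0219, 73.9565], 'force': [-0.0073, 0.4367, -1.7052], 'grip_width': 0.017}
[324 213] [[323.77441585 260.14878325]]
```

View pics/w4.png

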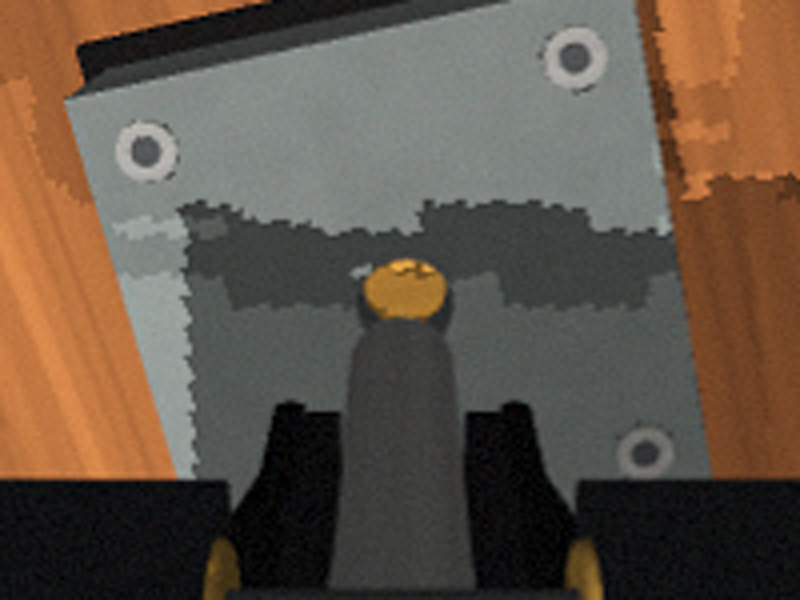

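```bash
cat > fit.py <<'E'
from h import *
def circ(p,c,r,z):
    t=np.linspace(0,2*np.pi,361); return proj(p,np.c_[c[0]+r*np.cos(t),c[1]+r*np.sin(t),0*t+z])
def ext(p,c,r,z,o):
    q=(circ(p,c,r,z)-o+.5)*4-.5; return np.r_[q.min(0),q.max(0)].round(1)
E
python3 - <<'E'
from fit import *
import pickle; p=pickle.load(open('p4.pkl','rb')); o=(224,138)
print('hole l,t,r,b',ext(p,(0.4832,-0.0054),.00975,.045,o),ext(p,(0.4832,-0.0054),.00975,.035,o))
print('post',ext(p,(0.4827,-0.0039),.009,.0793,o))
# pixel profiles
g=cv2.cvtColor(p['image'],cv2.COLOR_RGB2GRAY).astype(int)
print(g[198:222,318:332:3])
for y in (208,211,224,227,230): print(y,g[y,306:346])
E
```

```text
hole l,t,r,b [357.3 259.4 454.8 351.4] [359.  244.8 453.  333.8]
post [349.5 316.  452.8 412. ]
[[ 64  65  65  64  63]
 [ 63  65  61  61  62]
 [ 67  63  63  61  64]
 [ 67  60  59  63  63]
 [ 62  62  76  74  60]
 [ 64  81 142 124  83]
 [ 69 129 175 141 154]
 [114 128 145  89 172]
 [129 121  89 117  87]
 [131 125 130 120 103]
 [124 127 127 129 124]
 [127 126 125 126 121]
 [126 128 123 121 126]
 [128 121 125 127 121]
 [125 125 122 121 127]
 [125 119 124 125 131]
 [123 125 130 124 122]
 [ 83 133 133 132 131]
 [ 69 124 131 126 122]
 [ 50  79  82  94  73]
 [ 52  63  59  60  58]
 [ 64  60  61  62  58]
 [ 61  64  60  64  64]
 [ 63  60  56  63  64]]
208 [ 62  61  66  65  64  66  60  57  62  98 133 127 124 125 128 127 125 127
 127 126 127 129 127 128 124 128 126 126 117  85  66  73  92  93  90  93
  93  89  92  92]
211 [ 64  62  66  64  59  64  70  51  55  91 129 121 128 121 125 121 124 121
 125 122 123 127 125 123 121 122 122 122 116  71  47  69  84  86  84  87
  93  87  86  86]
224 [81 86 87 90 84 88 80 61 55 59 58 59 61 60 62 58 60 61 56 59 61 64 63 66
 60 61 55 53 55 60 77 82 89 83 85 85 86 84 85 87]
227 [83 85 88 85 85 74 56 56 58 60 60 60 61 65 58 61 62 62 61 61 60 60 61 64
 66 60 59 53 62 54 61 76 86 91 88 84 84 89 85 85]
230 [88 86 89 86 80 72 55 59 62 59 61 61 63 58 62 61 63 53 60 56 65 65 61 64
 61 62 57 58 61 54 55 74 89 90 84 87 90 90 84 87]
```

apply_moves:
  targets:
    - [[0,0,-10],[0,0,0]]
    - [[0,0,-20],[0,0,0]]
    - [[0,0,-28],[0,0,0]]
    - [[0,0,-28],[0,0,0]]
    - [[0,0,-28],[0,0,0]]
    - [[0,0,-28],[0,0,0]]
    - [[0,0,-28],[0,0,0]]
    - [[0,0,-28],[0,0,0]]

```text
time_s: 8.4
tool_pos: [0.4836, -0.0054, 0.0989]
tool_rot: [180.0, 0.0, 73.8]
force: [0.4, 0.2, -1.7]
grip_width: 0.0169
```

```bash
python3 - <<'E'
from fit import *
for _ in range(3):
    o=env.get_obs(); print({k:np.round(o[k],4).tolist() for k in ['time_s','tool_pos','tool_rot','force']})
    p=shot('wrist')
c=proj(p,[0.483,-0.005,0.045])[0].astype(int); oo=c-[100,75]
save(p,'w5.png',(oo[0],oo[1],oo[0]+200,oo[1]+150),4); print(oo)
t=o['tool_pos']
print('hole',ext(p,(0.4832,-0.0054),.00975,.045,oo)); print('post',ext(p,t[:2],.009,t[2]-.0465,oo))
import pickle; pickle.dump(p,open('p5.pkl','wb'))
E
```

```text
{'time_s': 8.4, 'tool_pos': [0.4836, -0.0054, 0.0989], 'tool_rot': [179.955, 0.0039, 73.8382], 'force': [0.3687, 0.1667, -1.6672]}
{'time_s': 8.45, 'tool_pos': [0.4835, -0.0054, 0.0989], 'tool_rot': [179.9595, 0.0038, 73.8392], 'force': [0.1775, 0.7105, -1.5625]}
{'time_s': 8.5, 'tool_pos': [0.4835, -0.0054, 0.0988], 'tool_rot': [179.9693, 0.0025, 73.8367], 'force': [-0.0392, -0.142, -2.3117]}
[223 149]
hole [349.2 254.2 457.8 355.4]
post [353.2 271.9 456.6 367.9]
```

View pics/w5.png

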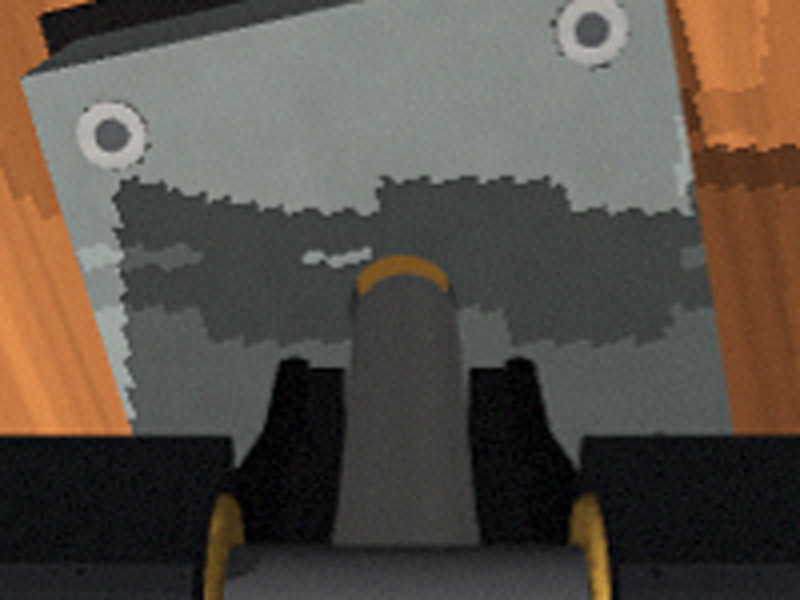

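Hole and post line up to about 0.5 mm. The gold crescent at crop (403,265) is centred on the post, which measures about 0.4 mm short in tool x. I'll nudge it and feel my way down.

apply_moves:
  targets:
    - [[-0.2,0.3,-2],[0,0,0]]
    - [[-0.2,0.3,-4],[0,0,0]]
    - [[-0.2,0.3,-6],[0,0,0]]
    - [[-0.2,0.3,-7],[0,0,0]]
    - [[-0.2,0.3,-8],[0,0,0]]
    - [[-0.2,0.3,-9],[0,0,0]]
    - [[-0.2,0.3,-10],[0,0,0]]
    - [[-0.2,0.3,-10],[0,0,0]]

```text
time_s: 9.35
tool_pos: [0.483, -0.005, 0.0884]
tool_rot: [-180.0, 0.0, 73.8]
force: [-0.6, 0.4, -2.1]
grip_width: 0.0171
```

It has entered with no contact force. Now I press.

apply_moves:
  targets:
    - [[0,0,-2],[0,0,0]]
    - [[0,0,-4],[0,0,0]]
    - [[0,0,-6],[0,0,0]]
    - [[0,0,-8],[0,0,0]]
    - [[0,0,-10],[0,0,0]]
    - [[0,0,-12],[0,0,0]]
    - [[0,0,-14],[0,0,0]]
    - [[0,0,-16],[0,0,0]]

```text
time_s: 10.15
tool_pos: [0.4832, -0.005, 0.0732]
tool_rot: [180.0, 0.0, 73.8]
force: [-3.3, 0.5, 5.0]
grip_width: 0.0169
```

apply_moves:
  targets:
    - [[0,0,-2],[0,0,0]]
    - [[0,0,-4],[0,0,0]]
    - [[0,0,-6],[0,0,0]]
    - [[0,0,-8],[0,0,0]]
    - [[0,0,-9],[0,0,0]]
    - [[0,0,-10],[0,0,0]]
    - [[0,0,-11],[0,0,0]]
    - [[0,0,-11],[0,0,0]]

```text
time_s: 10.95
tool_pos: [0.4832, -0.005, 0.062]
tool_rot: [180.0, 0.0, 73.8]
force: [-3.5, -1.6, 4.3]
grip_width: 0.0172
```

apply_moves:
  targets:
    - [[0,0,-0.5],[0,0,0]]
    - [[0,0,-1],[0,0,0]]
    - [[0,0,-1.5],[0,0,0]]
    - [[0,0,-1.5],[0,0,0]]
    - [[0,0,-1.5],[0,0,0]]

```text
time_s: 11.45
tool_pos: [0.4833, -0.005, 0.0614]
tool_rot: [180.0, 0.0, 73.8]
force: [-5.0, 1.2, 13.5]
grip_width: 0.0173
```

apply_moves:
  targets:
    - [[0,0,-0.5],[0,0,0]]
    - [[0,0,-1],[0,0,0]]
    - [[0,0,-1.5],[0,0,0]]
    - [[0,0,-1.5],[0,0,0]]

```text
time_s: 11.85
tool_pos: [0.4835, -0.005, 0.0613]
tool_rot: [-180.0, 0.1, 73.8]
force: [-8.7, 0.8, 25.7]
grip_width: 0.0169
```

The post is on its stop (25.7 N, no motion). I'll release it and retreat.

apply_moves:
  targets:
    - [[0,0,2.5],[0,0,0]]
    - [[0,0,2.5],[0,0,0]]

```text
time_s: 12.05
tool_pos: [0.4837, -0.0051, 0.0614]
tool_rot: [179.9, -0.0, 73.8]
force: [-1.1, 0.2, 6.2]
grip_width: 0.0173
```

apply_moves:
  targets:
    - [[0,0,0],[0,0,0]]
    - [[0,0,0],[0,0,0]]
    - [[0,0,0],[0,0,0]]
    - [[0,0,0],[0,0,0]]
    - [[0,0,0],[0,0,0]]
    - [[0,0,0],[0,0,0]]
  hand: 87

```text
time_s: 12.65
tool_pos: [0.4831, -0.005, 0.061]
tool_rot: [-180.0, -0.0, 73.8]
force: [-0.1, 0.7, -0.1]
grip_width: 0.0573
```

apply_moves:
  targets:
    - [[0,0,20],[0,0,0]]
    - [[0,0,60],[0,0,0]]
    - [[0,0,100],[0,0,0]]
    - [[0,0,140],[0,0,0]]
    - [[20,-30,160],[0,0,0]]
    - [[45,-75,160],[0,0,0]]
    - [[65,-110,160],[0,0,0]]
    - [[65,-110,160],[0,0,0]]

```text
time_s: 13.45
tool_pos: [0.5492, -0.1224, 0.2202]
tool_rot: [180.0, 0.1, 73.3]
force: [-0.1, -0.3, -0.4]
grip_width: 0.0869
```

apply_moves:
  targets:
    - [[25,-45,0],[0,0,0]]
    - [[50,-90,0],[0,0,0]]
    - [[70,-135,0],[0,0,0]]
    - [[75,-165,0],[0,0,0]]
    - [[75,-180,0],[0,0,0]]
    - [[75,-180,0],[0,0,0]]
    - [[75,-180,0],[0,0,0]]
    - [[75,-180,0],[0,0,0]]

```text
time_s: 14.25
tool_pos: [0.6235, -0.2918, 0.2218]
tool_rot: [180.0, -0.1, 74.1]
force: [0.2, 0.6, 0.8]
grip_width: 0.087
```

```bash
python3 - <<'E'
from fit import *
o=env.get_obs(); print({k:np.round(o[k],4).tolist() for k in ['time_s','qpos','tool_pos','tool_rot','force']})
p=shot('wrist'); save(p,'w6.png')
for r in env.regions_of(p,'green_reel'): print(r['conf'],r['rect'])
for t in ['post_center','post']:
  for r in env.regions_of(p,t): print(t,r['conf'],r['rect'])
h=cv2.cvtColor(p['image'],cv2.COLOR_RGB2HSV); m=((abs(h[:,:,0].astype(int)-60)<22)&(h[:,:,1]>100)&(h[:,:,2]>40)).astype(np.uint8)
n,l,s,c=cv2.connectedComponentsWithStats(m)
for i in range(1,n):
    if s[i,4]>100: print(s[i],c[i],ray(p,c[i],.05).round(4))
import pickle; pickle.dump(p,open('p6.pkl','wb'))
E
```

```text
{'time_s': 14.25, 'qpos': [44.7342, 26.046, -30.9468, 76.1097, 13.1443, 81.3494, -1.5293], 'tool_pos': [0.6235, -0.2918, 0.2218], 'tool_rot': [179.9715, -0.0575, 74.0532], 'force': [0.2307, 0.592, 0.8395]}
0.68 [288.9, 137.8, 341.0, 190.8]
[ 288  135   53   55 1827] [314.11548987 163.21674877] [ 0.62   -0.2667  0.05  ]
```

View pics/w6.png

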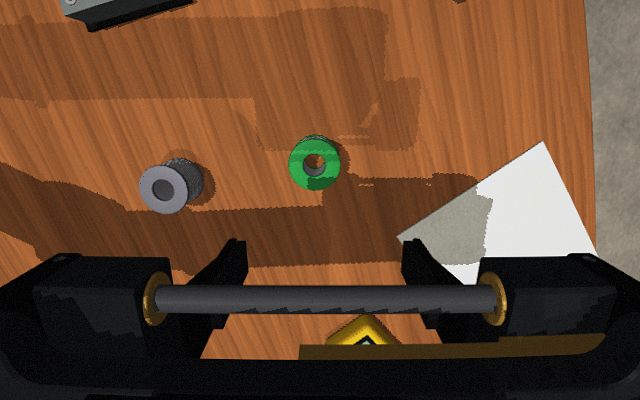

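The green reel's flange shows at (314,164), its ring intact and the bore round. The grey reel is at (165,190), well clear.

apply_moves:
  targets:
    - [[-2.8,20,-40],[0,0,0]]
    - [[-2.8,28,-80],[0,0,0]]
    - [[-2.8,28,-110],[0,0,0]]
    - [[-2.8,28,-120],[0,0,0]]
    - [[-2.8,28,-150],[0,0,0]]
    - [[-2.8,28,-185],[0,0,0]]
    - [[-2.8,28,-205],[0,0,0]]
    - [[-2.8,28,-208],[0,0,0]]

```text
time_s: 15.25
tool_pos: [0.6188, -0.2669, 0.0111]
tool_rot: [-179.8, -0.0, 73.8]
force: [-1.1, 0.7, -0.1]
grip_width: 0.0871
```

apply_moves:
  targets:
    - [[0,0,0],[0,0,0]]
    - [[0,0,0],[0,0,0]]
    - [[0,0,0],[0,0,0]]
    - [[0,0,0],[0,0,0]]
    - [[0,0,0],[0,0,0]]
    - [[0,0,0],[0,0,0]]
    - [[0,0,0],[0,0,0]]
    - [[0,0,0],[0,0,0]]
  hand: 45
  squeeze: 30

```text
time_s: 16.05
tool_pos: [0.6203, -0.2672, 0.0139]
tool_rot: [180.0, 0.0, 73.8]
force: [-1.7, -0.7, 5.6]
grip_width: 0.0543
```

apply_moves:
  targets:
    - [[0,0,10],[0,0,0]]
    - [[0,0,30],[0,0,0]]
    - [[0,0,60],[0,0,0]]
    - [[0,0,95],[0,0,0]]
    - [[0,0,130],[0,0,0]]
    - [[0,0,150],[0,0,0]]
    - [[0,0,150],[0,0,0]]
    - [[0,0,150],[0,0,0]]

```text
time_s: 16.85
tool_pos: [0.62, -0.2669, 0.1624]
tool_rot: [-180.0, 0.0, 73.8]
force: [-0.4, 0.5, -2.9]
grip_width: 0.0543
```

apply_moves:
  targets:
    - [[-20,38,0],[0,0,0]]
    - [[-40,76,0],[0,0,0]]
    - [[-60,115,0],[0,0,0]]
    - [[-80,153,0],[0,0,0]]
    - [[-100,191,0],[0,0,0]]
    - [[-118,226,0],[0,0,0]]
    - [[-130,249,0],[0,0,0]]
    - [[-137,262,0],[0,0,0]]

```text
time_s: 17.65
tool_pos: [0.4809, -0.0028, 0.1612]
tool_rot: [-179.8, 0.0, 74.0]
force: [0.5, -0.0, -3.2]
grip_width: 0.0543
```

apply_moves:
  targets:
    - [[0,0,0],[0,0,0]]
    - [[0,0,0],[0,0,0]]
    - [[0,0,0],[0,0,0]]
    - [[0,0,0],[0,0,0]]
    - [[0,0,0],[0,0,0]]

```text
time_s: 18.15
tool_pos: [0.4836, -0.0059, 0.1629]
tool_rot: [-180.0, -0.0, 73.8]
force: [0.1, -0.6, -1.8]
grip_width: 0.0544
```

```bash
python3 - <<'E'
from fit import *
o=env.get_obs(); print({k:np.round(o[k],4).tolist() for k in ['time_s','tool_pos','tool_rot','force','grip_width']})
p=shot('wrist'); a=p['image'][110:400,180:460,::-1]; t=o['tool_pos']; print(proj(p,[t[0],t[1],t[2]-.0139+.05]),circ(p,t[:2],.012,t[2]-.0139+.05).min(0),circ(p,t[:2],.028,t[2]-.0139+.05).min(0),circ(p,t[:2],.028,t[2]-.0139+.05).max(0))
q=shot('scene'); u=proj(q,[.483,-.005,.12])[0].astype(int); print(u)
b=cv2.resize(q['image'][u[1]-48:u[1]+48,u[0]-60:u[0]+60,::-1],None,fx=4,fy=4,interpolation=cv2.INTER_CUBIC)[:384,:480]
a=cv2.resize(a,(280,290)); im=np.zeros((384,760,3),np.uint8); im[:290,:280]=a; im[:,280:]=b; cv2.imwrite('pics/w7.png',im)
E
```

```text
{'time_s': 18.15, 'tool_pos': [0.4836, -0.0059, 0.1629], 'tool_rot': [-179.9853, -0.0208, 73.7574], 'force': [0.1428, -0.6187, -1.758], 'grip_width': 0.0544}
[[323.64526288 297.53569627]] [297.15762243 274.1760941 ] [261.84262542 240.92468126] [385.46446811 347.20004524]
[342 144]
```

View pics/w7.png

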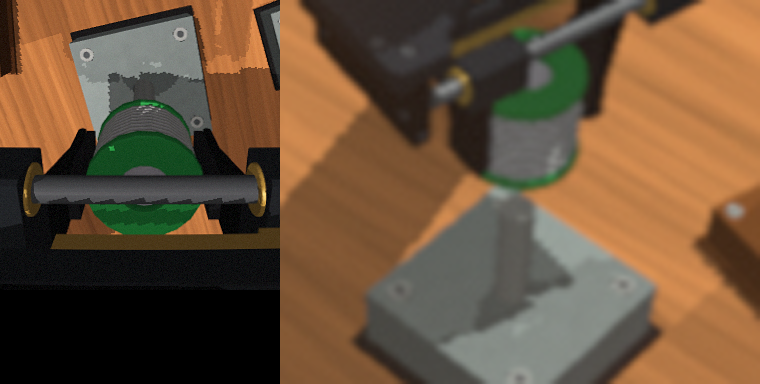

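The post stands upright in the base, and the reel is held level and centred above it, its flange edges at x≈268 and 383 as predicted. I'll lower it gently.

apply_moves:
  targets:
    - [[0,0.5,-15],[0,0,0]]
    - [[0,0.5,-30],[0,0,0]]
    - [[0,0.5,-38],[0,0,0]]
    - [[0,0.5,-44],[0,0,0]]
    - [[0,0.5,-50],[0,0,0]]
    - [[0,0.5,-56],[0,0,0]]
    - [[0,0.5,-62],[0,0,0]]
    - [[0,0.5,-62],[0,0,0]]

```text
time_s: 19.05
tool_pos: [0.4828, -0.0046, 0.1003]
tool_rot: [-179.9, 0.0, 73.8]
force: [-0.0, 0.3, -2.6]
grip_width: 0.0543
```

apply_moves:
  targets:
    - [[0,0,-8],[0,0,0]]
    - [[0,0,-16],[0,0,0]]
    - [[0,0,-24],[0,0,0]]
    - [[0,0,-30],[0,0,0]]
    - [[0,0,-35],[0,0,0]]
    - [[0,0,-38],[0,0,0]]
    - [[0,0,-39],[0,0,0]]
    - [[0,0,-39],[0,0,0]]

```text
time_s: 19.85
tool_pos: [0.4834, -0.0045, 0.0621]
tool_rot: [180.0, -0.0, 73.8]
force: [-0.0, 0.3, -1.7]
grip_width: 0.0542
```

apply_moves:
  targets:
    - [[0,0,-1],[0,0,0]]
    - [[0,0,-2],[0,0,0]]
    - [[0,0,-3],[0,0,0]]
    - [[0,0,-3.5],[0,0,0]]
    - [[0,0,-3.5],[0,0,0]]

```text
time_s: 20.35
tool_pos: [0.4834, -0.0046, 0.0588]
tool_rot: [180.0, 0.0, 73.8]
force: [-1.3, -0.6, 0.9]
grip_width: 0.0543
```

apply_moves:
  targets:
    - [[0,0,-0.5],[0,0,0]]
    - [[0,0,-1],[0,0,0]]
    - [[0,0,-1],[0,0,0]]
    - [[0,0,-1],[0,0,0]]

```text
time_s: 20.75
tool_pos: [0.4834, -0.0046, 0.0588]
tool_rot: [-180.0, 0.1, 73.8]
force: [-4.5, -0.9, 10.5]
grip_width: 0.0539
```

The reel is seated (z held, force rising to 10 N). I'll ease off, release and retreat.

apply_moves:
  targets:
    - [[0,0,1],[0,0,0]]
    - [[0,0,1],[0,0,0]]

```text
time_s: 20.95
tool_pos: [0.4836, -0.0045, 0.0588]
tool_rot: [180.0, -0.0, 73.8]
force: [-0.9, 0.1, 2.0]
grip_width: 0.0543
```

apply_moves:
  targets:
    - [[0,0,0],[0,0,0]]
    - [[0,0,0],[0,0,0]]
    - [[0,0,0],[0,0,0]]
    - [[0,0,0],[0,0,0]]
    - [[0,0,0],[0,0,0]]
    - [[0,0,0],[0,0,0]]
    - [[0,0,0],[0,0,0]]
  hand: 87

```text
time_s: 21.65
tool_pos: [0.4833, -0.0045, 0.0586]
tool_rot: [180.0, 0.0, 73.8]
force: [-0.9, 0.1, 0.7]
grip_width: 0.0866
```

apply_moves:
  targets:
    - [[0,0,10],[0,0,0]]
    - [[0,0,30],[0,0,0]]
    - [[0,0,65],[0,0,0]]
    - [[0,0,100],[0,0,0]]
    - [[0,0,140],[0,0,0]]
    - [[0,-30,160],[0,0,0]]
    - [[0,-60,160],[0,0,0]]
    - [[0,-60,160],[0,0,0]]

```text
time_s: 22.45
tool_pos: [0.4835, -0.0695, 0.22]
tool_rot: [179.8, 0.1, 73.5]
force: [-0.8, -0.5, -0.4]
grip_width: 0.0868
```

apply_moves:
  targets:
    - [[0,0,0],[0,0,0]]
    - [[0,0,0],[0,0,0]]
    - [[0,0,0],[0,0,0]]
    - [[0,0,0],[0,0,0]]

```text
time_s: 22.85
tool_pos: [0.4833, -0.0636, 0.2185]
tool_rot: [-180.0, -0.0, 73.9]
force: [0.3, 0.3, 0.2]
grip_width: 0.0867
```

```bash
python3 - <<'E'
from fit import *
p=shot('wrist'); o=(220,50)
h=(.4832,-.0052)
c=proj(p,[*h,.095])[0].astype(int); oo=c-[90,70]; save(p,'w8.png',(oo[0],oo[1],oo[0]+180,oo[1]+140),4)
print('reel top',ext(p,h,.028,.095,oo),'bore',ext(p,h,.012,.095,oo),'post top',ext(p,h,.009,.110,oo))
for c in ['scene','top']:
    q=shot(c)
    for t in ['grey_reel','spray_can','screwdriver']:
        r=env.regions_of(q,t); print(c,t,r[0]['rect'] if r else None)
E
```

```text
reel top [235.6 152.3 491.4 411.2] bore [308.7 229.1 418.3 340.1] post top [316.1 248.3 402.7 335.9]
scene grey_reel [256.0, 102.8, 279.2, 129.2]
scene spray_can [324.9, 282.0, 361.9, 337.0]
scene screwdriver None
top grey_reel None
top spray_can [222.5, 129.6, 255.5, 165.5]
top screwdriver [303.0, 100.2, 372.1, 124.3]
```

View pics/w8.png

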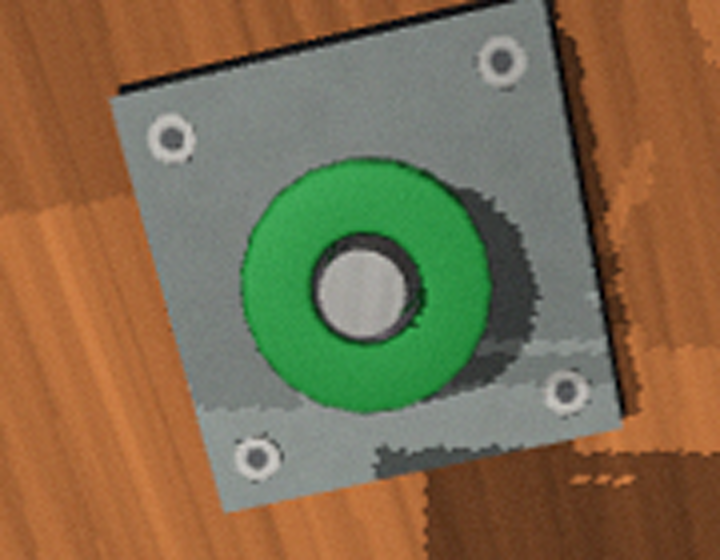

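The reel lies flat and concentric on the base: its flange spans 242–491 × 156–412, against a predicted 236–491 × 152–411. The post top is where predicted, and the gripper is clear.

```bash
python3 -c "
from cell import env
print(env.sign_off())"
```

```text
the job is handed in; nothing more can be done
None
```

The post is pressed fully home in the large grey base, and the green reel lies flat on the base around it. I handed the job in at about 23 s of the 64 s allowed; no verdict was reported.

- **Post:** it entered the hole without contact force. I pressed it until it stopped moving, at about 26 N, with its lower end about 30 mm below the base's top face.
- **Reel:** I lowered it under grip until contact, where the height held still as the force rose to about 10 N, then let go.
- **Last picture:** the post and reel outlines were within about 1–1.5 mm of where a correct fit should appear, and the gripper was clear of everything.
- **Things to leave alone:** the spray can's positions in both side cameras matched the start to a few pixels. The grey reel was confirmed only in the scene camera and the screwdriver only in the top camera, because the detector missed each one in the other view.

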